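# Shut the medallion in its turnover frame and turn it face down

## Robot

A 6-joint arm with a two-finger parallel gripper is mounted at the origin on the work surface. World frame = base frame: x ahead of the robot, y to its left, z up, the work surface at z = 0. Lengths are in m, angles in rad, forces in N, time in s.
With the tool pointing down it reaches from about 0.25 to 0.85 m from the base axis. Payload 12.5 kg.
Tool frame: the origin (TCP) lies at the very end of the fingers, on their centre line; the grasp point (between the pads) lies 19 mm behind it; z points along the fingers, x is the direction in which the jaws open and shut, and the axes are right-handed (so a half turn about z gives the same grasp; the last joint's range is limited). The gripper opens to 93 mm and grips with 3 to 60 N. Pads are 15 mm wide; open, the fingers measure 128 mm over their backs; the gripper's body (75 mm by 188 mm) begins 65 mm behind the grasp point.
Start: joints at [1.105, 0.351, 1.652, -0, 1.139, -0.085], TCP at [0.204, 0.511, 0.219] pointing down, gripper open.
Joint ranges: [-2.75, 2.75], [-0.79, 2.1], [0.01, 2.65], [-1.57, 4.71], [0.07, 3.14], [-2.87, 2.87]. Speed limits (rad/s): [2.22, 2.22, 2.79, 3.14, 3.14, 3.14].

## Interface

Orientations are given as a unit quaternion [w, x, y, z].
In Python, from rig import * gives the robot as it stands.
- The arm moves only by the shell command python3 -m pendant 'ROWS' [OPENING] [FORCE]. ROWS is JSON, one flat list of numbers, 4 for each row, row after row: the shift along the tool's x, y, z in cm, then the turn about the tool's z in degrees. A call has 1 to 12 rows; each row shifts and turns the commanded pose from where the row before left it, along the tool's axes as they then stand; what a row does not reach is not made up. A row lasts 1/10 s, in which the tool goes at most 50 mm and 8.59 degrees, less where a joint would pass 70% of its speed; a pose out of reach is approached as far as the arm can. A call is refused whole if a number of a shift passes 5 or a number of a turn 8.59, either way. A call with a gripper value outside its range is refused whole. OPENING is the opening, from -1 (shut) to 1 (fully open), set as the call begins (- or left out, the last holds). The fingers move at their own pace and stop on an object; FORCE is the grip in N (left out, the last holds). Time passes only in rows, so rows that do not move let the fingers close. It gives the time, the measured TCP pose, the force and the opening at its end, in the units of the state.
- read_state(): the state, without advancing time (a new reading comes with each control period).
- get_image(name): name is "scene" or "top"; returns a dict with "pixels" (400x640x3 uint8, red, green, blue), "z_map" (400x640 float32, m along the optical axis (not along the pixel's ray), 0 where there is no reading), "K" (3x3 intrinsics, pixels), "R" (3x3) and "t" (3): a world point X has camera coordinates R X + t. Camera axes: x right, y down, z forward; pixel columns grow to the right and rows downward; lengths in m; the calibration is good to about 2 mm. A picture is of the moment at which its call begins.
- finish_job(): hands the job in, once; it reports no verdict.
The state is a dict: "t": time; "joint_positions": joint angles; "joint_velocities": joint speeds; "joint_efforts": joint torques, N m; "eef_pos": TCP position; "ee_rot": TCP orientation; "ft_force": force on the tool from outside, world axes, zero at the start; "moment": the same for the moment, N m; "opening": finger opening in m.
Only numpy, scipy, OpenCV 4.12 (cv2) and the standard library are available. Lean on these libraries where they do the work, as an engineer would, in place of code of your own. Each camera call takes 0.05 s, during which the arm holds its last target.

## Task

One of the two hinged brass frames on the bench has a round silver medallion lying in it, flower side up. Shut that frame's lid fully over the medallion, then turn the whole frame right over by its crank, so that the medallion's plain back can be worked on, and let go. Leave the empty frame alone.

Things in the scene. Friction and masses are not known exactly. Their poses are not given: they have to be found in the camera images.
- frame: Loaded turnover frame: brass tray 84 x 84 mm on a level axle between two posts (12 mm thick, y 50 to 62 either side, tops 85 above the bench). Origin mid-tray on the axle, 75 above the bench; y along the axle, z up from the open face, x to the lid hinge. Tray spans z -10 to 2; recess 54 wide, 8 deep. Stiff: stays put. Turns half a turn about +y, stop to stop; starts on the first stop.
- crank_grip (a point): Middle of the loaded frame's crank grip: a wooden roller 12 mm thick, 46 mm long, parallel to the axle, spinning freely; its ends are clear outside the +y post. It is fixed to the frame at (-70, 103, 0) mm and moves on a 70 mm circle about the axle: from the frame's -x side up over the top and down to the far side, 180 degrees to the second stop. Takes about 4 N.
- lid (a joint): Angle of the loaded frame's lid (rad): 0 shut, 1.57 upright; starts open, leaning back. Hinge along the frame's y at (42, 0, 2) mm. Brass plate 84 x 84 x 5 mm, 40 mm window in its middle, tab 34 mm wide on its free edge (hinge to tab end 98 mm). Shut, its top is 7 mm above the axle. Stiff (1 N at the tab): stays at any angle, also upside down. Pushing it shut does not turn the frame.
- pendant: The medallion: round silver disc, 50 mm across, 5 mm thick in all, loose in the recess of the loaded frame; a flower of raised dots on its front, plain back. Origin: centre of its back face; z out of its front (up at the start).
- spare_frame: The other, empty turnover frame, the same in all but the medallion, with its own lid (also open, leaning back 1.7 to 2.1 rad) and crank; origin and axes as for the loaded one.
Not all that is in view belongs to the job. What is shaped like the pendant but blue is not meant. What is shaped like the part that bears frame but blue is not meant.

How it is judged:
By the outcome, as a careful person would: the job done as asked, in the order asked, and still so for the second after the job is handed in, with the robot touching nothing.
It also fails if it takes over 54 s, if anything falls off the work surface, if the arm or the gripper's body presses on something with over 40 N, if the wrist force passes 120 N, or if a joint passes its speed limit or range.

## Working session

There is one attempt and no reset: what is moved stays moved. The work goes in short steps, Python scripts to look and compute and a shell command to move; the robot and the scene stay as the last step left them, time stands still between calls to the robot, and variables do not carry over. Pictures are saved under pics/ and viewed, and the job is handed in when it is done.

```bash
ls; mkdir -p pics; python3 - <<'E'
from rig import *
import cv2,numpy as np
for n in("scene","top"):
    d=get_image(n); cv2.imwrite(f"pics/{n}0.png",d["pixels"][:,:,::-1]); np.savez(f"{n}0.npz",**d)
    print(n,d["K"].tolist(),d["R"].round(3).tolist(),d["t"].round(3).tolist())
print(read_state())
E
```

```text
pics
scene [[473.9138955668202, 0.0, 315.09571082664974], [0.0, 473.9138955668202, 201.27411834719737], [0.0, 0.0, 1.0]] [[-0.873, 0.487, 0.012], [0.276, 0.514, -0.812], [-0.402, -0.706, -0.583]] [0.389, -0.044, 1.373]
top [[405.4227085630861, 0.0, 313.01768831937613], [0.0, 405.4227085630861, 190.79260979973688], [0.0, 0.0, 1.0]] [[0.015, -1.0, 0.021], [-0.987, -0.018, -0.162], [0.162, -0.019, -0.987]] [-0.055, 0.423, 0.983]
{'t': 0.1, 'joint_positions': array([ 1.10540182e+00,  3.51184553e-01,  1.65233244e+00,  1.39806642e-05,
        1.13911634e+00, -8.46175213e-02]), 'joint_velocities': array([-0.00178624, -0.00109172, -0.00335305, -0.00160451, -0.00096097,
        0.00177025]), 'joint_efforts': array([ 1.42415138e-03, -4.98025703e+01, -2.85700518e+01,  7.00855837e-02,
        2.39273946e-02, -5.19728030e-05]), 'eef_pos': array([0.20424892, 0.51034321, 0.21816458]), 'ee_rot': array([ 2.48656217e-04,  8.28144606e-01,  5.60514264e-01, -4.57122578e-04]), 'ft_force': array([-1.12102335, -0.61686123, -0.42371979]), 'moment': array([-0.04020977,  0.03580427,  0.04505796]), 'opening': 0.09287867445556337}
```

View pics/scene0.png

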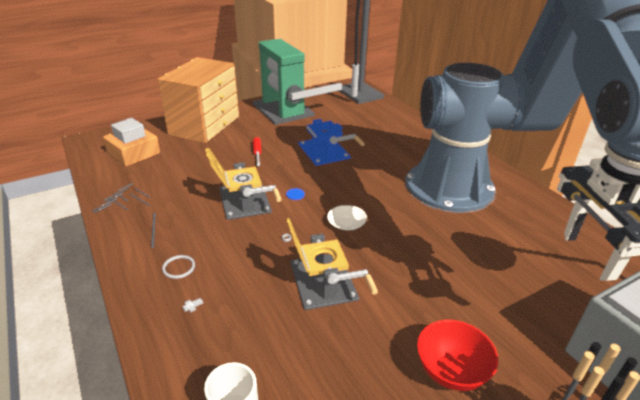

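View pics/top0.png

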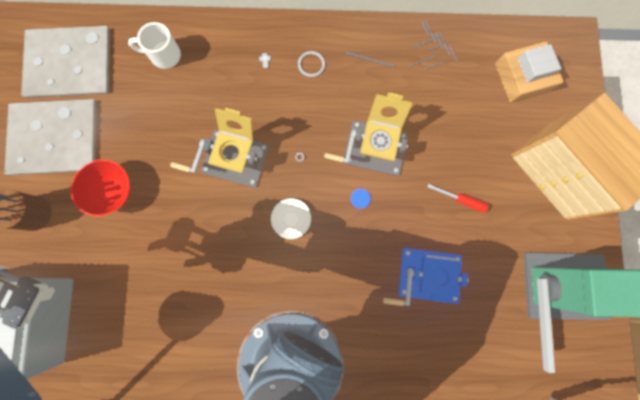

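The medallion with its dots is in the right-hand frame in the top view (about (381,141)), which is the far frame at (243,178) in the scene view. The frame at (231,151) is empty. Next I'll measure the loaded one.

```bash
cat > h.py <<'E'
import numpy as np,cv2
def cloud(d):
    z=d["z_map"];K=d["K"];v,u=np.mgrid[0:z.shape[0],0:z.shape[1]]
    P=np.stack([(u-K[0,2])/K[0,0]*z,(v-K[1,2])/K[1,1]*z,z],-1)
    return (P-d["t"])@d["R"]
def ray(d,u,v,h):
    K=d["K"];r=np.array([(u-K[0,2])/K[0,0],(v-K[1,2])/K[1,1],1])@d["R"];c=-d["R"].T@d["t"]
    return c+r*(h-c[2])/r[2]
E
python3 - <<'E'
from h import *
a=dict(np.load("top0.npz"));b=dict(np.load("scene0.npz"))
cv2.imwrite("pics/t1.png",cv2.resize(a["pixels"][85:185,310:430,::-1],None,fx=6,fy=6,interpolation=cv2.INTER_CUBIC))
cv2.imwrite("pics/s1.png",cv2.resize(b["pixels"][140:225,195:295,::-1],None,fx=7,fy=7,interpolation=cv2.INTER_CUBIC))
for n,d,sl in(("t",a,(slice(85,185),slice(310,430))),("s",b,(slice(140,225),slice(195,295)))):
    P=cloud(d)[sl];C=d["pixels"][sl];hsv=cv2.cvtColor(C,cv2.COLOR_RGB2HSV)
    m=(hsv[...,0]>18)&(hsv[...,0]<30)&(hsv[...,1]>120)&(hsv[...,2]>120)
    Q=P[m];print(n,m.sum(),Q.min(0),Q.max(0))
    tr=m&(abs(P[...,2]-.077)<.006);print("tray",tr.sum(),P[tr].mean(0),cv2.minAreaRect((P[tr][:,:2]*1000).astype(np.float32)))
    ld=m&(P[...,2]>.092);L=P[ld];print("lid",len(L),L.mean(0),L[L[:,2].argmax()]); 
    c=L.mean(0);print("normal",np.linalg.svd(L-c)[2][2])
    hi=L[L[:,2]>L[:,2].max()-.012];print("tab",len(hi),hi.mean(0))
    g=(hsv[...,0]>10)&(hsv[...,0]<24)&(abs(P[...,2]-.078)<.012)&(P[...,1]>(.0 if 0 else P[tr][:,1].mean()+.07))
    if g.any(): print("grip",g.sum(),P[g].mean(0),P[g].min(0),P[g].max(0))
E
```

```text
t 1556 [ 0.25854226 -0.3071556  -0.00668257] [ 0.70576215 -0.02890897  1.03931119]
tray 648 [ 0.5444454  -0.21254043  0.07691912] ((549.7618408203125, -213.3939208984375), (84.14220428466797, 90.09114074707031), 77.25375366210938)
lid 726 [ 0.61014729 -0.22589741  0.13709806] [ 0.25854226 -0.02890897  1.03931119]
normal [-0.931296   0.120401  -0.3437897]
tab 5 [ 0.25854226 -0.02890897  1.03931119]
grip 145 [ 0.50751713 -0.11126481  0.0796065 ] [ 0.49126584 -0.1424691   0.07138092] [ 0.56768223 -0.07476279  0.08729732]
s 611 [ 0.48452546 -0.41882945 -0.00346277] [0.90368521 0.80243162 0.76028326]
tray 364 [ 0.54801869 -0.21081099  0.07658391] ((551.3673706054688, -217.39077758789062), (97.17931365966797, 89.62419128417969), 77.46011352539062)
lid 203 [ 0.62155359 -0.16528844  0.15085977] [0.90368521 0.80243162 0.76028326]
normal [ 0.82861252  0.10931155 -0.54904669]
tab 6 [0.90368521 0.80243162 0.76028326]
grip 187 [ 0.52184361 -0.11984086  0.07758429] [ 0.49375892 -0.14078048  0.06717612] [ 0.57396968 -0.07254181  0.08640813]
```

View pics/t1.png

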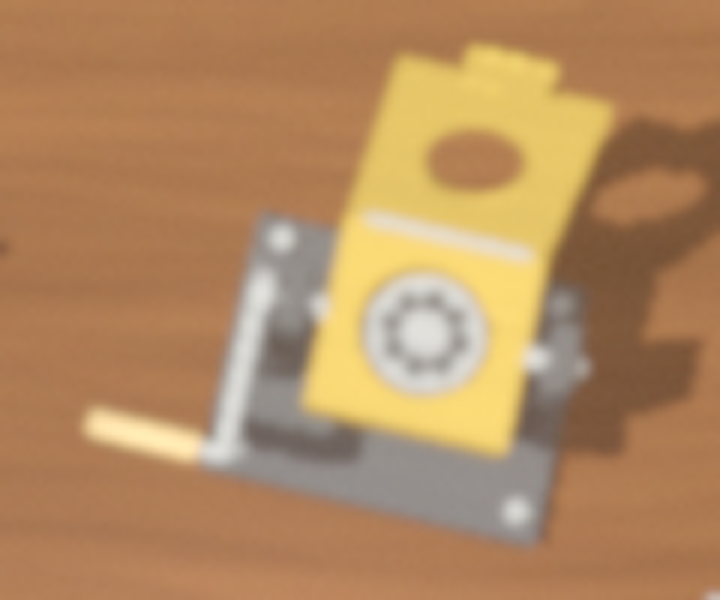

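View pics/s1.png

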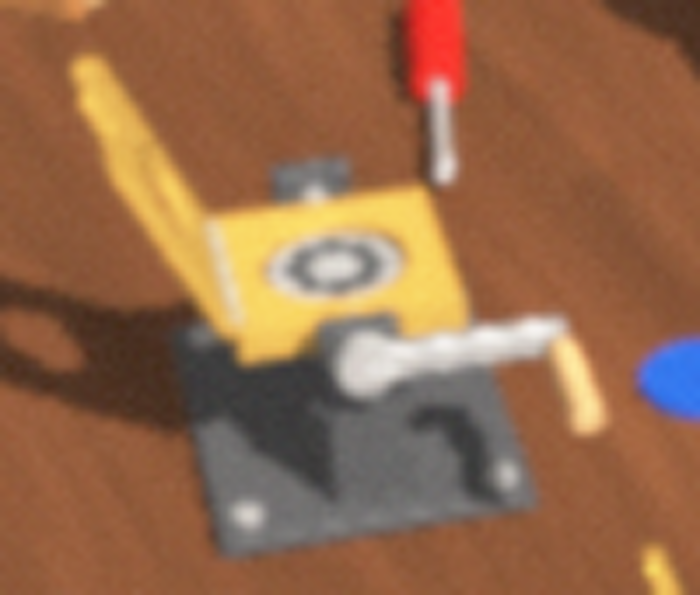

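```bash
python3 - <<'E'
from h import *
a=dict(np.load("top0.npz"));b=dict(np.load("scene0.npz"))
r=lambda d,o,s,u,v,h:ray(d,o[0]+(u+.5)/s-.5,o[1]+(v+.5)/s-.5,h).round(4)
A=(310,85);B=(195,140)
print("med",r(a,A,6,426,333,.075),r(b,B,7,335,266,.075))
print("grip in,out,mid",r(a,A,6,202,450,.077),r(a,A,6,86,422,.077))
print("grip scene",r(b,B,7,560,340,.077),r(b,B,7,590,425,.077))
print("tray front corners",r(a,A,6,303,406,.077),r(a,A,6,510,457,.077))
print("tray scene corners -x+y,-x-y,+x-y",r(b,B,7,468,302,.077),r(b,B,7,425,186,.077))
P=cloud(a)[85:185,310:430];C=a["pixels"][85:185,310:430]
for (u,v) in((515,65),(400,70),(600,110),(380,190),(530,230),(470,215)):
    print("lid",u,v,P[v//6,u//6].round(4), C[v//6,u//6])
# lid plane
hsv=cv2.cvtColor(C,cv2.COLOR_RGB2HSV);m=(hsv[...,0]>18)&(hsv[...,0]<30)&(hsv[...,1]>120)&(P[...,2]>.09)&(P[...,2]<.19)
m=cv2.erode(m.astype(np.uint8),np.ones((3,3)))>0
L=P[m];n=np.linalg.svd(L-L.mean(0))[2][2];print("plane",len(L),L.mean(0),n,np.degrees(np.arccos(abs(n[2]))),L[:,2].max())
E
```

```text
med [ 0.5473 -0.2121  0.075 ] [ 0.5489 -0.2124  0.075 ]
grip in,out,mid [ 0.4955 -0.1196  0.077 ] [ 0.5062 -0.0723  0.077 ]
grip scene [ 0.4963 -0.1241  0.077 ] [ 0.5098 -0.0705  0.077 ]
tray front corners [ 0.5147 -0.1609  0.077 ] [ 0.4951 -0.2454  0.077 ]
tray scene corners -x+y,-x-y,+x-y [ 0.5157 -0.1631  0.077 ] [ 0.497  -0.2467  0.077 ]
lid 515 65 [ 0.627  -0.229   0.1666] [238 207 110]
lid 400 70 [ 0.6298 -0.1882  0.1515] [215 179  97]
lid 600 110 [ 0.6145 -0.2669  0.1518] [222 187  99]
lid 380 190 [ 0.6026 -0.1908  0.0928] [228 196 104]
lid 530 230 [ 0.5873 -0.2528  0.0892] [229 197 103]
lid 470 215 [ 0.594  -0.228   0.0905] [228 196 103]
plane 504 [ 0.61309321 -0.22805922  0.13276795] [-0.895962    0.20359184  0.3947182 ] 66.75159993788704 0.1683995317784283
```

```bash
python3 -m pendant '[0,0,-0.8,8.1, 0,0,-0.8,8.1, 0,0,-0.8,8.1, 0,0,-0.8,8.1, 0,0,-0.8,8.1, 0,0,-0.8,8.1, 0,0,-0.8,8.1, 0,0,-0.8,8.1, 0,0,-0.8,8.1, 0,0,-0.8,8.1]' -1
cat >> h.py <<'E'
from scipy.spatial.transform import Rotation as Ro
C=np.array([.548,-.212,.075]);YAW=np.radians(-12.8)
RF=Ro.from_euler('z',YAW).as_matrix()
def tof(p): return RF.T@(np.asarray(p)-C)*1000   # world -> frame mm
def show(s,target=None):
    R=Ro.from_quat(np.roll(s["ee_rot"],-1)).as_matrix()
    print("t",round(s["t"],2),"tcp in frame mm",tof(s["eef_pos"]).round(1),"yaw jaw rel",round(np.degrees(np.arctan2(R[1,0],R[0,0])-YAW),2),"F frame",(RF.T@s["ft_force"]).round(1),"op",round(s["opening"],4),"q",s["joint_positions"].round(2))
    if target is not None:
        w=C+RF@(np.array(target)/1000); print("tool shift cm",(R.T@(w-s["eef_pos"])*100).round(2))
E
python3 -c "
from rig import *;from h import *
show(read_state(),(115,0,215))"
```

```text
t: 1.1
eef_pos: [0.2043, 0.5104, 0.2986]
ee_rot: [0.0, 0.993, -0.115, -0.0]
ft_force: [-0.1, -0.4, 0.8]
opening: 0.018
t 1.1 tcp in frame mm [-495.2  628.3  223.6] yaw jaw rel -0.35 F frame [-0.  -0.4  0.8] op 0.018 q [ 1.11  0.28  1.55 -0.    1.31  1.33]
tool shift cm [61.4  62.46  0.9 ]
```

```bash
python3 -m pendant '[3.07,3.12,0,0, 3.07,3.12,0,0, 3.07,3.12,0,0, 3.07,3.12,0,0, 3.07,3.12,0,0, 3.07,3.12,0,0, 3.07,3.12,0,0, 3.07,3.12,0,0, 3.07,3.12,0,0, 3.07,3.12,0,0]'
python3 -m pendant '[3.07,3.12,0,0, 3.07,3.12,0,0, 3.07,3.12,0,0, 3.07,3.12,0,0, 3.07,3.12,0,0, 3.07,3.12,0,0, 3.07,3.12,0,0, 3.07,3.12,0,0, 3.07,3.12,0,0, 3.07,3.12,0,0]'
python3 -c "
from rig import *;from h import *
show(read_state(),(118,0,75))"
```

```text
t: 2.1
eef_pos: [0.435, 0.1365, 0.2986]
ee_rot: [0.0, 0.994, -0.112, -0.0]
ft_force: [1.2, 1.2, 0.5]
opening: 0.0002
t: 3.1
eef_pos: [0.6652, -0.2357, 0.2982]
ee_rot: [-0.0, 0.994, -0.112, -0.0]
ft_force: [0.1, -0.6, 0.9]
opening: 0.0004
t 3.1 tcp in frame mm [119.5   2.9 223.2] yaw jaw rel -0.02 F frame [ 0.2 -0.6  0.9] op 0.0004 q [-0.41  0.6   1.08  0.    1.47 -0.18]
tool shift cm [-0.14  0.29 14.82]
```

```bash
python3 -m pendant '[0.1,0.1,4,0, 0,0.1,4,0, 0,0.1,4,0, 0,0,2.8,0, 0,0,0,0]'
python3 - <<'E'
from rig import *;from h import *
show(read_state(),(100,0,75))
d=get_image("scene");cv2.imwrite("pics/s2.png",cv2.resize(d["pixels"][90:230,150:330,::-1],None,fx=4,fy=4,interpolation=cv2.INTER_CUBIC))
E
```

```text
t: 3.6
eef_pos: [0.6628, -0.2364, 0.1458]
ee_rot: [-0.001, 0.994, -0.112, -0.004]
ft_force: [-0.3, 0.5, -0.4]
opening: 0.0004
t 3.6 tcp in frame mm [117.4   1.7  70.8] yaw jaw rel -0.02 F frame [-0.4  0.4 -0.4] op 0.0004 q [-0.41  0.71  1.26 -0.    1.18 -0.18]
tool shift cm [-1.74  0.17 -0.4 ]
```

View pics/s2.png

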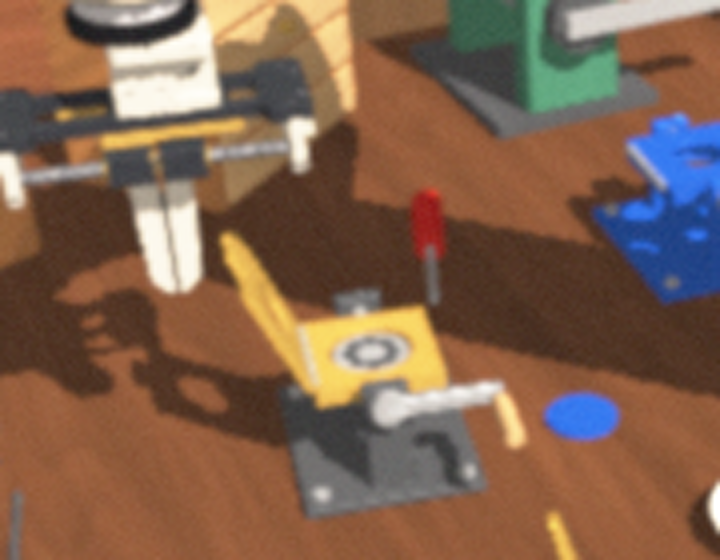

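```bash
python3 -m pendant '[-0.8,0,-0.4,0, -0.9,0.1,-0.4,0, -0.9,0.1,0,0, -0.9,0,0,0, -0.9,0,0,0, -0.9,0,0,0, 0,0,0,0]'
python3 - <<'E'
from rig import *;from h import *
show(read_state(),(60,0,79))
d=get_image("scene");cv2.imwrite("pics/s3.png",cv2.resize(d["pixels"][90:230,150:330,::-1],None,fx=4,fy=4,interpolation=cv2.INTER_CUBIC))
E
```

```text
t: 4.35
eef_pos: [0.6128, -0.2276, 0.1613]
ee_rot: [0.001, 0.994, -0.112, 0.002]
ft_force: [1.2, 0.5, 5.0]
opening: 0.0006
t 4.35 tcp in frame mm [66.6 -0.8 86.3] yaw jaw rel -0.02 F frame [1.1 0.7 5. ] op 0.0006 q [-0.43  0.59  1.42  0.    1.12 -0.2 ]
tool shift cm [-0.67 -0.08  0.73]
```

View pics/s3.png

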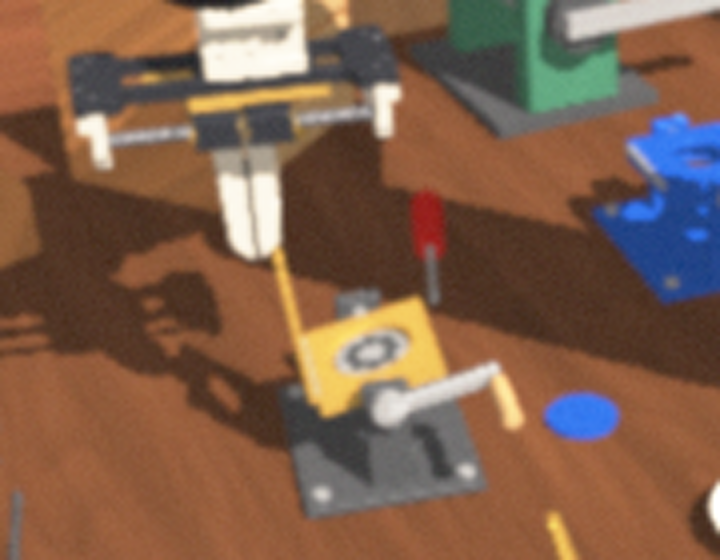

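Seen in the picture, the tapered fingertip at (255,250) caught the tab's end and pressed it down. That tilted the frame a few degrees off its stop: the crank tip is at (490,372), and was at (497,390). I'll back off, measure, and push lower on the lid's solid side rim.

```bash
python3 -m pendant '[1.5,0,-0.3,0, 1.5,0,0,0, 0,1.5,0,0, 0,1.5,0,0, 0,0,0,0]'
cat >> h.py <<'E'
def meas(d):
    P=cloud(d);hsv=cv2.cvtColor(d["pixels"],cv2.COLOR_RGB2HSV)
    F=(P-C)@RF*1000
    m=(hsv[...,0]>18)&(hsv[...,0]<30)&(hsv[...,1]>110)&(hsv[...,2]>100)&(abs(F[...,1])<38)&(abs(F[...,0])<95)&(F[...,2]>-45)&(F[...,2]<115)
    return F,m,hsv
E
python3 - <<'E'
from rig import *;from h import *
show(read_state())
d=get_image("top");F,m,h=meas(d)
cv2.imwrite("pics/t3.png",cv2.resize(d["pixels"][70:190,300:440,::-1],None,fx=5,fy=5,interpolation=cv2.INTER_CUBIC))
T=F[m&(F[...,0]<30)&(F[...,2]<40)];L=F[m&(F[...,2]>18)&(F[...,0]>30)]
for n,Q in(("tray",T),("lid",L)):
    v=np.linalg.svd(Q-Q.mean(0))[2][2]; v*=np.sign(v[2]); print(n,len(Q),Q.mean(0).round(1),v.round(3),"tilt about y",np.degrees(np.arctan2(v[0],v[2])).round(1),Q.max(0).round(1))
E
```

```text
t: 4.9
eef_pos: [0.6341, -0.2656, 0.1619]
ee_rot: [0.0, 0.994, -0.113, -0.0]
ft_force: [-0.2, 0.2, -0.8]
opening: 0.0004
t 4.9 tcp in frame mm [ 95.8 -33.2  86.9] yaw jaw rel -0.15 F frame [-0.2  0.1 -0.8] op 0.0004 q [-0.46  0.66  1.31 -0.    1.18 -0.24]<stdin>:7: RuntimeWarning: Mean of empty slice.
  ret = um.true_divide(
Traceback (most recent call last):
ValueError: zero-size array to reduction operation maximum which has no identity
```

View pics/t3.png

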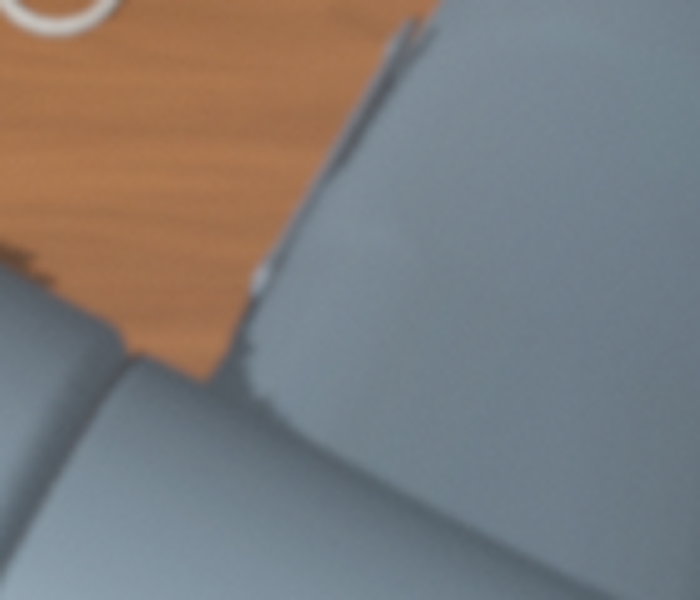

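The arm hides the frame from the top camera, so I'll use the scene view.

```bash
cat >> h.py <<'E'
def tilt(d):
    F,m,h=meas(d)
    for n,Q in(("tray",F[m&(F[...,0]<28)&(F[...,2]<35)]),("lid",F[m&(F[...,2]>22)&(F[...,0]>25)])):
        if len(Q)<20: print(n,len(Q)); continue
        for k in range(3):
            c=np.median(Q,0) if k==0 else Q.mean(0); v=np.linalg.svd(Q-c)[2][2]; Q=Q[abs((Q-c)@v)<4]
        v=v*np.sign(v[2]); print(n,len(Q),Q.mean(0).round(1),v.round(3),"tilt about y",np.degrees(np.arctan2(v[0],v[2])).round(1),Q.min(0).round(),Q.max(0).round(1))
E
python3 - <<'E'
from rig import *;from h import *
tilt(dict(np.load("scene0.npz")))
d=get_image("scene");tilt(d)
cv2.imwrite("pics/s4.png",cv2.resize(d["pixels"][90:230,150:330,::-1],None,fx=4,fy=4,interpolation=cv2.INTER_CUBIC))
E
```

```text
tray 229 [-11.2   0.4   1.8] [ 0.002 -0.001  1.   ] tilt about y 0.1 [-40. -38.  -2.] [27.7 38.   5.1]
lid 125 [68.5  2.1 60.7] [-0.915 -0.018  0.402] tilt about y -66.3 [ 50. -37.  22.] [84.4 37.6 92.7]
tray 224 [-11.2  -1.7   4.3] [0.203 0.003 0.979] tilt about y 11.7 [-39. -38.  -5.] [27.8 37.9 12.6]
lid 19
```

View pics/s4.png

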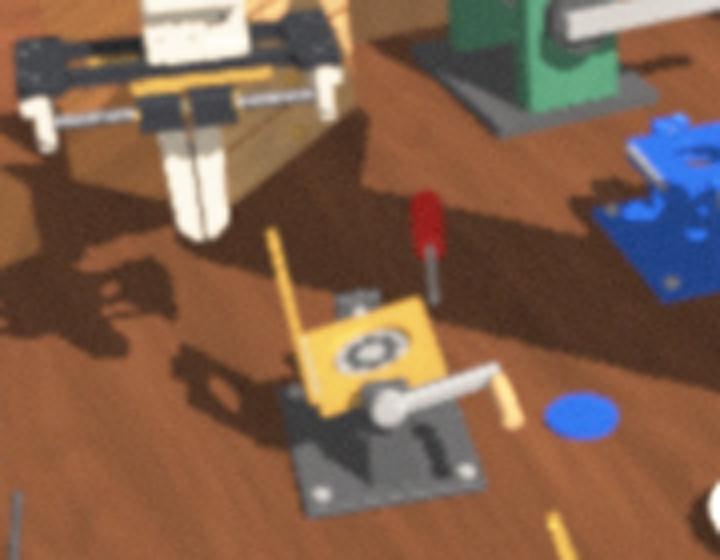

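Frame tilt measures about 11.7°. Pressing the closed lid at its tab end will bring it back to the first stop. First I'll push lower, on the side rim.

```bash
python3 -m pendant '[0,0,1.2,0, 0,0,1.2,0, 0,0,1.2,0, -1,0,0,0, -1,0,0,0, -0.6,0,0,0, -0.6,0,0,0, -0.5,0,0,0, 0,0,0,0]'
python3 - <<'E'
from rig import *;from h import *
show(read_state());d=get_image("scene");tilt(d)
cv2.imwrite("pics/s5.png",cv2.resize(d["pixels"][90:230,150:330,::-1],None,fx=4,fy=4,interpolation=cv2.INTER_CUBIC))
E
```

```text
t: 5.9
eef_pos: [0.5989, -0.255, 0.1256]
ee_rot: [-0.0, 0.994, -0.112, -0.0]
ft_force: [0.0, -0.8, -0.1]
opening: 0.0005
t 5.9 tcp in frame mm [ 59.2 -30.6  50.6] yaw jaw rel -0.02 F frame [ 0.2 -0.8 -0.1] op 0.0005 q [-0.47  0.63  1.45 -0.    1.06 -0.25]
tray 230 [-10.1  -1.4   4. ] [ 0.207 -0.001  0.978] tilt about y 11.9 [-40. -38.  -6.] [27.9 38.  13.2]
lid 68 [42.   9.1 63.8] [ 0.998 -0.009  0.06 ] tilt about y 86.5 [ 38. -33.  22.] [45.3 36.1 93.1]
```

View pics/s5.png

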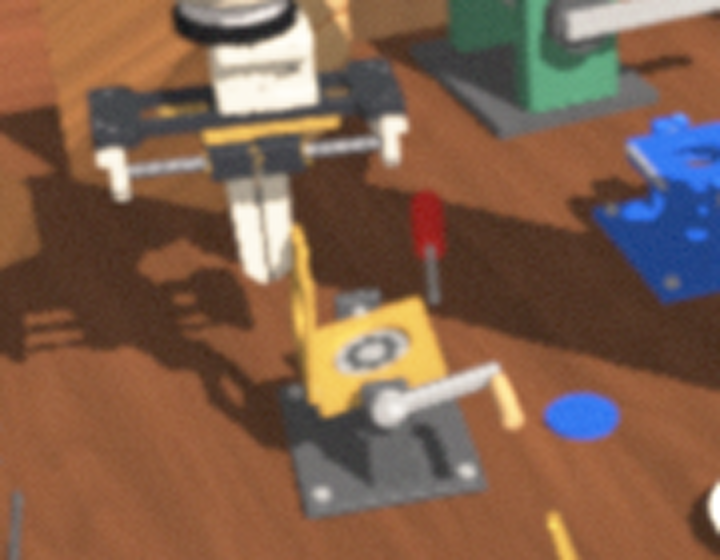

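```bash
python3 -m pendant '[-0.7,0,0,0, -0.7,0,0,0, -0.6,0,0.1,0, -0.6,0,0.3,0, -0.6,0,0.3,0, -0.6,0,0.3,0, -0.5,0,0.5,0, -0.5,0,0.5,0, -0.4,0,0.4,0, 0,0,0,0]'
python3 - <<'E'
from rig import *;from h import *
show(read_state());d=get_image("scene");tilt(d)
cv2.imwrite("pics/s6.png",cv2.resize(d["pixels"][90:230,150:330,::-1],None,fx=4,fy=4,interpolation=cv2.INTER_CUBIC))
E
```

```text
t: 6.95
eef_pos: [0.5479, -0.2433, 0.1008]
ee_rot: [-0.0, 0.994, -0.112, -0.001]
ft_force: [0.6, 0.1, -0.0]
opening: 0.0005
t 6.95 tcp in frame mm [  6.8 -30.5  25.8] yaw jaw rel -0.03 F frame [ 0.5  0.2 -0. ] op 0.0005 q [-0.5   0.58  1.62 -0.    0.95 -0.27]
tray 60 [10.3 -2.2 10.7] [0.065 0.079 0.995] tilt about y 3.7 [-38. -38.   6.] [27.9 36.7 15.7]
lid 0
```

View pics/s6.png

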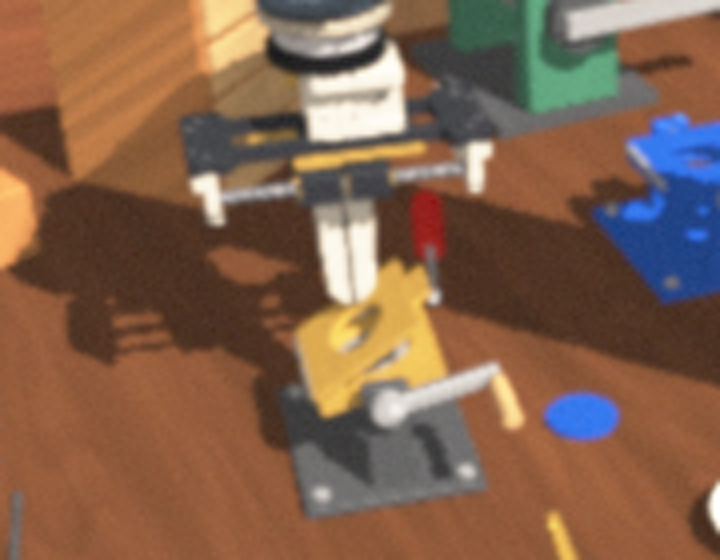

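```bash
python3 -m pendant '[0,0,-1.5,0, 0,0,-1.5,0, -2,0,0,0, -1.9,0,0,0, 0,0,1,0, 0,0,0.8,0, 0,0,0.6,0, 0,0,0.6,0, 0,0,0.6,0, 0,0,0.5,0, 0,0,0,0]'
python3 - <<'E'
from rig import *;from h import *
show(read_state());d=get_image("scene");tilt(d)
cv2.imwrite("pics/s7.png",cv2.resize(d["pixels"][90:230,150:330,::-1],None,fx=4,fy=4,interpolation=cv2.INTER_CUBIC))
E
```

```text
t: 8.1
eef_pos: [0.5107, -0.2349, 0.09]
ee_rot: [-0.0, 0.994, -0.112, -0.0]
ft_force: [-0.2, -0.5, 0.6]
opening: 0.0001
t 8.1 tcp in frame mm [-31.3 -30.6  15. ] yaw jaw rel -0.02 F frame [-0.1 -0.5  0.6] op 0.0001 q [-0.51  0.54  1.73  0.    0.88 -0.29]
tray 330 [-10.2   3.3   9.1] [0.194 0.005 0.981] tilt about y 11.2 [-53. -38.  -1.] [27.9 38.  18.5]
lid 0
```

View pics/s7.png

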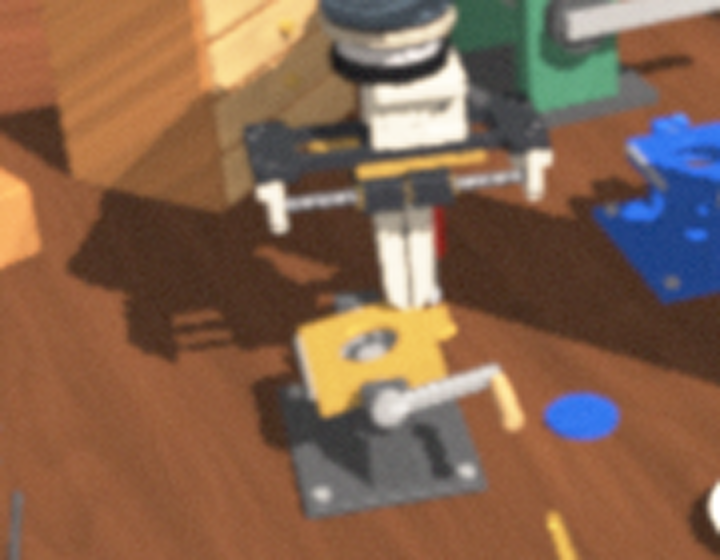

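```bash
python3 -m pendant '[0,0,0.3,0, 0,0,0.3,0, 0,0,0.2,0, 0,0,0.1,0, 0,0,0,0]'
python3 - <<'E'
from rig import *;from h import *
show(read_state());d=get_image("scene");tilt(d)
E
```

```text
t: 8.65
eef_pos: [0.5099, -0.2348, 0.0821]
ee_rot: [-0.0, 0.994, -0.112, -0.001]
ft_force: [-7.4, 1.2, 9.9]
opening: 0.0008
t 8.65 tcp in frame mm [-32.1 -30.7   7.1] yaw jaw rel -0.01 F frame [-7.5 -0.5  9.9] op 0.0008 q [-0.51  0.55  1.73 -0.    0.87 -0.29]
tray 332 [-11.2   3.    6.7] [ 0.    -0.001  1.   ] tilt about y 0.0 [-56. -38.   3.] [27.8 37.9 10.6]
lid 0
```

```bash
python3 -m pendant '[0,0,0.1,0, 0,0,0.1,0, 0,0,0,0]'
python3 -m pendant '[0,0,-1.5,0, 0,0,-3,0, 0,0,-3,0, 0,0,-3,0, 0,0,0,0]' 0.1
python3 - <<'E'
from rig import *;from h import *
show(read_state(),(-70,104,100));d=get_image("scene");tilt(d)
cv2.imwrite("pics/s8.png",cv2.resize(d["pixels"][90:230,150:330,::-1],None,fx=4,fy=4,interpolation=cv2.INTER_CUBIC))
E
```

```text
t: 9.0
eef_pos: [0.5099, -0.2349, 0.0816]
ee_rot: [0.0, 0.994, -0.111, -0.001]
ft_force: [-13.5, 4.0, 26.7]
opening: 0.0007
t: 9.5
eef_pos: [0.5123, -0.2358, 0.1886]
ee_rot: [0.001, 0.994, -0.112, 0.003]
ft_force: [-0.5, -0.2, -0.2]
opening: 0.0358
t 9.5 tcp in frame mm [-29.5 -31.1 113.6] yaw jaw rel -0.02 F frame [-0.5 -0.3 -0.2] op 0.0358 q [-0.51  0.41  1.65  0.    1.08 -0.29]
tool shift cm [ -4.06 -13.51   1.31]
tray 345 [-12.8   1.2   6.9] [0.005 0.004 1.   ] tilt about y 0.3 [-55. -38.   3.] [28.  37.8 10.1]
lid 0
```

View pics/s8.png

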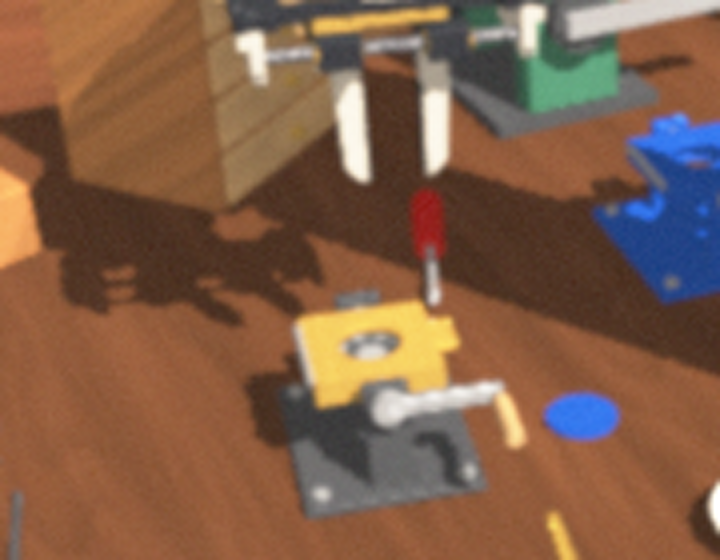

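The lid is shut and the frame is back on its first stop: top plane +6.9 mm, tilt 0.3°. Next, the crank grip.

```bash
python3 -m pendant '[-1,-3.3,0,0, -1,-3.4,0,0, -1,-3.4,0,0, -1,-3.4,0,0, 0,0,2.5,0, 0,0,2.5,0, 0,0,2,0, 0,0,0,0]' 0.1
python3 - <<'E'
from rig import *;from h import *
show(read_state(),(-70,104,-18));d=get_image("scene")
cv2.imwrite("pics/s9.png",cv2.resize(d["pixels"][90:230,150:330,::-1],None,fx=4,fy=4,interpolation=cv2.INTER_CUBIC))
E
```

```text
t: 10.35
eef_pos: [0.4996, -0.0938, 0.1116]
ee_rot: [-0.0, 0.994, -0.112, -0.003]
ft_force: [-0.2, -0.3, -0.4]
opening: 0.0511
t 10.35 tcp in frame mm [-73.4 104.6  36.6] yaw jaw rel -0.01 F frame [-0.1 -0.3 -0.4] op 0.0511 q [-0.28  0.42  1.85  0.    0.87 -0.05]
tool shift cm [0.37 0.06 5.46]
```

View pics/s9.png

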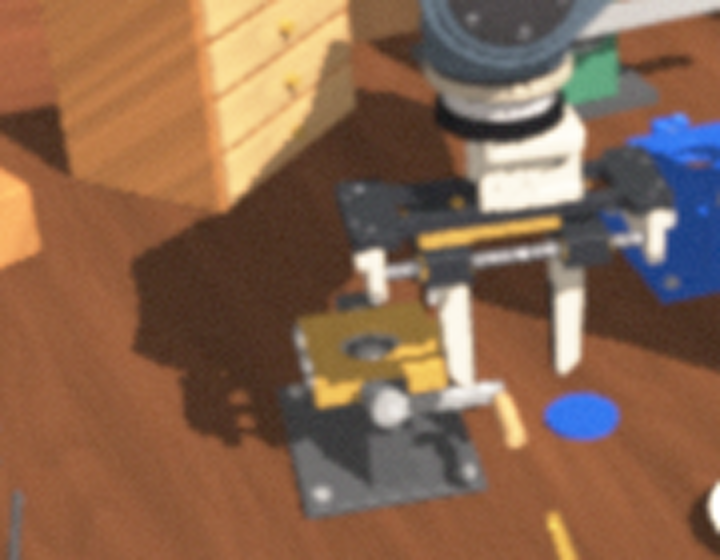

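```bash
python3 -m pendant '[0.3,0,1.5,0, 0,0,1.5,0, 0,0,1.5,0, 0,0,0.9,0, 0,0,0,0]'
python3 -m pendant '[0,0,0,0, 0,0,0,0, 0,0,0,0, 0,0,0,0, 0,0,0,0, 0,0,0,0]' -1 20
python3 - <<'E'
from rig import *;from h import *
show(read_state());d=get_image("scene")
cv2.imwrite("pics/s10.png",cv2.resize(d["pixels"][90:230,150:330,::-1],None,fx=4,fy=4,interpolation=cv2.INTER_CUBIC))
E
```

```text
t: 10.9
eef_pos: [0.5042, -0.0951, 0.0603]
ee_rot: [-0.0, 0.994, -0.112, -0.0]
ft_force: [-0.9, -0.1, -0.1]
opening: 0.0511
t: 11.5
eef_pos: [0.5035, -0.0948, 0.0605]
ee_rot: [-0.0, 0.994, -0.112, -0.001]
ft_force: [-5.5, 2.0, 5.0]
opening: 0.011
t 11.5 tcp in frame mm [-69.3 104.4 -14.5] yaw jaw rel -0.01 F frame [-5.8  0.8  5. ] op 0.011 q [-0.28  0.51  1.87 -0.    0.76 -0.05]
```

View pics/s10.png

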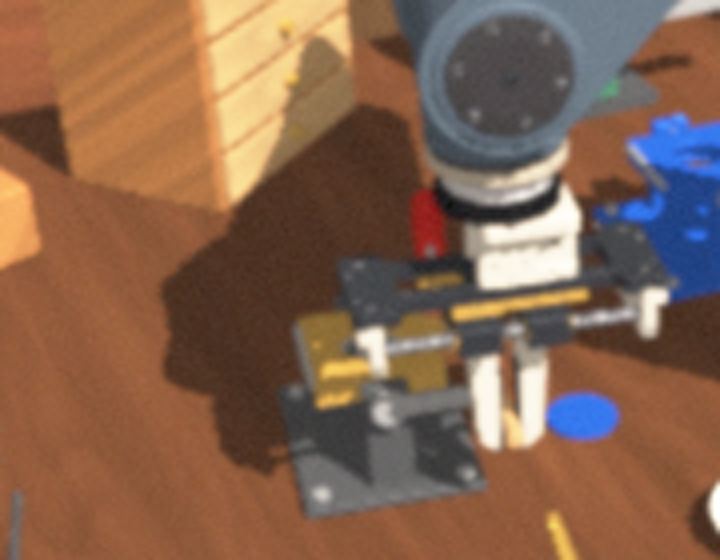

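```bash
python3 -m pendant '[0.03,0,-0.61,0, 0.08,0,-0.61,0, 0.13,0,-0.6,0, 0.18,0,-0.58,0, 0.24,0,-0.56,0, 0.28,0,-0.54,0, 0.33,0,-0.52,0, 0.37,0,-0.49,0, 0.41,0,-0.45,0, 0.45,0,-0.41,0, 0,0,0,0]' -1 25
python3 - <<'E'
from rig import *;from h import *
show(read_state());d=get_image("scene")
cv2.imwrite("pics/s11.png",cv2.resize(d["pixels"][90:230,150:330,::-1],None,fx=4,fy=4,interpolation=cv2.INTER_CUBIC))
E
```

```text
t: 12.65
eef_pos: [0.5297, -0.1007, 0.1155]
ee_rot: [0.0, 0.994, -0.112, 0.001]
ft_force: [-4.1, 2.0, 8.6]
opening: 0.0111
t 12.65 tcp in frame mm [-42.5 104.5  40.5] yaw jaw rel -0.02 F frame [-4.5  1.   8.6] op 0.0111 q [-0.27  0.46  1.77  0.    0.9  -0.05]
```

View pics/s11.png

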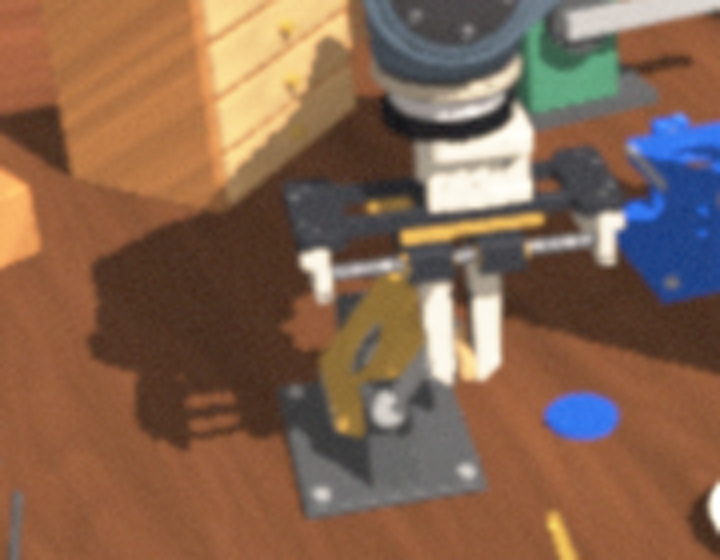

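The frame is turning cleanly; the crank is at about 52°. Continuing.

```bash
python3 -m pendant '[0.49,0,-0.37,0, 0.52,0,-0.33,0, 0.54,0,-0.28,0, 0.56,0,-0.24,0, 0.58,0,-0.18,0, 0.6,0,-0.13,0, 0.61,0,-0.08,0, 0.61,0,-0.03,0, 0.61,0,0.03,0, 0.61,0,0.08,0, 0,0,0,0]'
python3 - <<'E'
from rig import *;from h import *
show(read_state(),(50,104.5,34))
E
```

```text
t: 13.8
eef_pos: [0.5857, -0.1134, 0.1293]
ee_rot: [-0.0, 0.994, -0.112, 0.001]
ft_force: [3.3, 3.0, -5.5]
opening: 0.0114
t 13.8 tcp in frame mm [ 15.  104.5  54.3] yaw jaw rel -0.02 F frame [ 2.6  3.6 -5.5] op 0.0114 q [-0.27  0.53  1.61  0.    1.   -0.05]
tool shift cm [3.5  0.   2.03]
```

```bash
python3 -m pendant '[0.6,0,0.13,0, 0.58,0,0.18,0, 0.56,0,0.24,0, 0.54,0,0.28,0, 0.52,0,0.33,0, 0.49,0,0.37,0, 0.45,0,0.41,0, 0.41,0,0.45,0, 0.37,0,0.49,0, 0.33,0,0.52,0, 0,0,0,0]'
python3 - <<'E'
from rig import *;from h import *
show(read_state());d=get_image("scene")
cv2.imwrite("pics/s12.png",cv2.resize(d["pixels"][90:230,150:330,::-1],None,fx=4,fy=4,interpolation=cv2.INTER_CUBIC))
E
```

```text
t: 14.9
eef_pos: [0.6316, -0.1237, 0.0945]
ee_rot: [-0.0, 0.994, -0.112, -0.001]
ft_force: [-3.0, 4.4, -6.1]
opening: 0.0113
t 14.9 tcp in frame mm [ 62.  104.6  19.5] yaw jaw rel -0.02 F frame [-3.9  3.6 -6.1] op 0.0113 q [-0.27  0.66  1.49  0.    1.   -0.04]
```

View pics/s12.png

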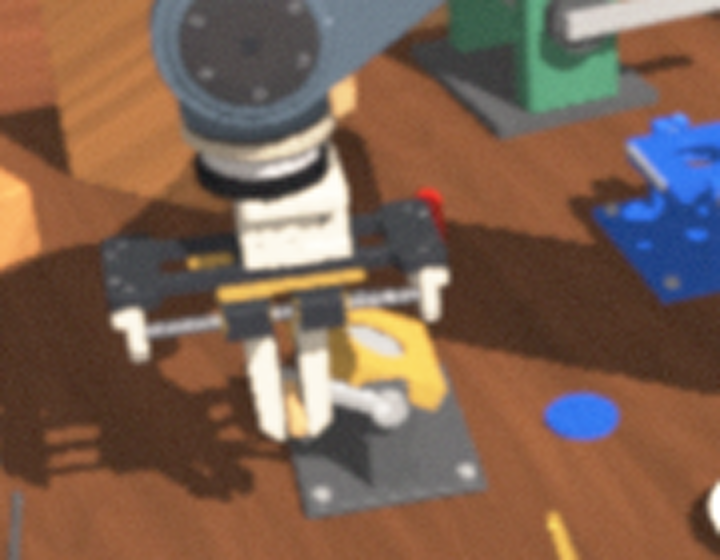

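```bash
python3 -m pendant '[0.26,0,0.54,0, 0.22,0,0.56,0, 0.16,0,0.58,0, 0.11,0,0.6,0, 0.06,0,0.6,0, 0,0,0.5,0, 0,0,0.3,0, 0,0,0,0]'
python3 - <<'E'
from rig import *;from h import *
show(read_state());d=get_image("scene");F,m,h=meas(d);tilt(d)
cv2.imwrite("pics/s13.png",cv2.resize(d["pixels"][90:230,150:330,::-1],None,fx=4,fy=4,interpolation=cv2.INTER_CUBIC))
E
```

```text
t: 15.75
eef_pos: [0.6402, -0.1257, 0.0603]
ee_rot: [-0.0, 0.994, -0.112, 0.0]
ft_force: [-7.9, 5.6, 12.8]
opening: 0.0112
t 15.75 tcp in frame mm [ 70.8 104.6 -14.7] yaw jaw rel -0.01 F frame [-9.   3.7 12.8] op 0.0112 q [-0.27  0.71  1.48  0.    0.95 -0.04]
tray 66 [-10.   27.3   9.6] [-0.006  0.016  1.   ] tilt about y -0.3 [-42. -21.   6.] [23.9 37.9 13.2]
lid 0
```

View pics/s13.png

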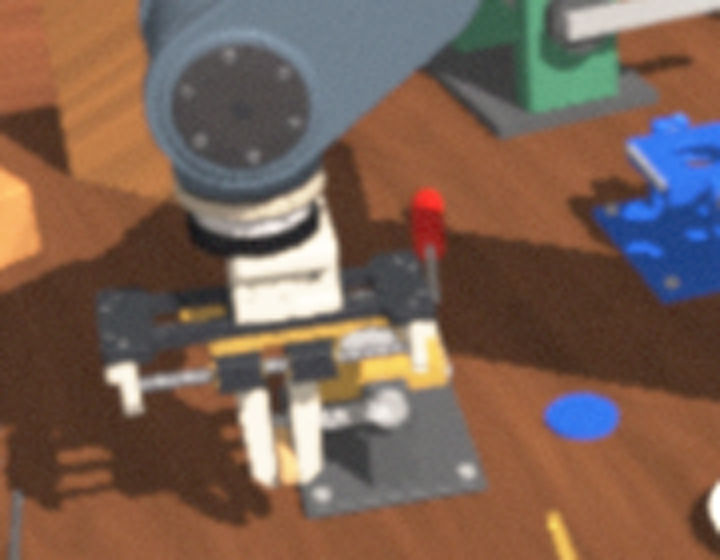

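The second stop is reached: upward force has risen to 13 N, tray tilt is -0.3°, and the plain back shows at (370,345). Now I'll release and withdraw.

```bash
python3 -m pendant '[0,0,0,0, 0,0,0,0, 0,0,0,0, 0,0,0,0, 0,0,0,0]' 0.1
python3 -m pendant '[0,-0.3,-1.5,0, 0,-0.3,-2,0, 0,-1,-3,0, 0,-2,-4,0, 0,-3,-4,0, -3,-3,-3,0, -4,-3,-2,0, -4,-2,0,0, -4,-2,0,0, -4,-2,0,0, -4,-2,0,0, 0,0,0,0]'
python3 - <<'E'
from rig import *;from h import *
show(read_state())
for n in("scene","top"):
    d=get_image(n);tilt(d)
    s=(slice(90,230),slice(150,330)) if n=="scene" else (slice(75,195),slice(170,440))
    cv2.imwrite(f"pics/{n}14.png",cv2.resize(d["pixels"][s][:,:,::-1],None,fx=4 if n=="scene" else 2.9,fy=4 if n=="scene" else 2.9,interpolation=cv2.INTER_CUBIC))
E
```

```text
t: 16.3
eef_pos: [0.64, -0.1261, 0.0588]
ee_rot: [0.0, 0.994, -0.112, 0.0]
ft_force: [-0.1, -0.0, 0.7]
opening: 0.0468
t: 17.5
eef_pos: [0.4614, 0.1243, 0.2526]
ee_rot: [-0.0, 0.994, -0.11, 0.0]
ft_force: [0.7, -0.5, 0.1]
opening: 0.0509
t 17.5 tcp in frame mm [-158.9  308.8  177.6] yaw jaw rel 0.16 F frame [ 0.8 -0.3  0.1] op 0.0509 q [0.17 0.18 1.79 0.   1.17 0.39]
tray 210 [-7.5  2.3 10. ] [0.    0.004 1.   ] tilt about y 0.0 [-39. -37.   6.] [27.9 37.7 13.1]
lid 0
tray 602 [-9.6  0.   9.9] [ 0.003 -0.003  1.   ] tilt about y 0.2 [-42. -38.   6.] [28.  38.  13.8]
lid 0
```

View pics/scene14.png

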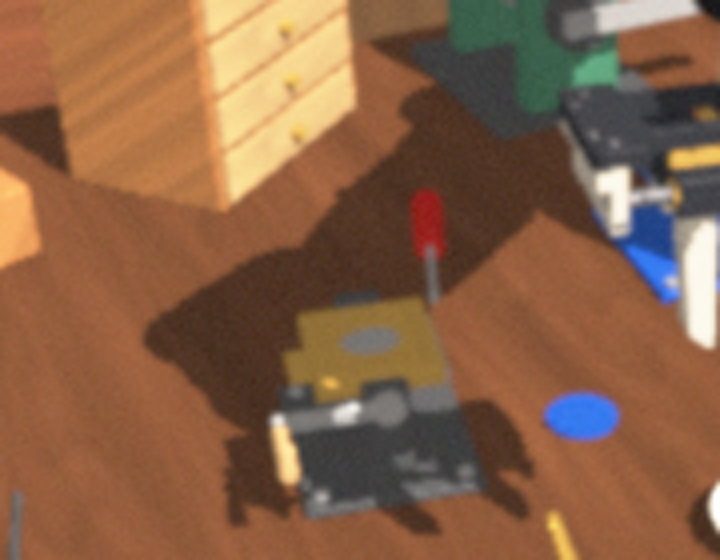

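View pics/top14.png

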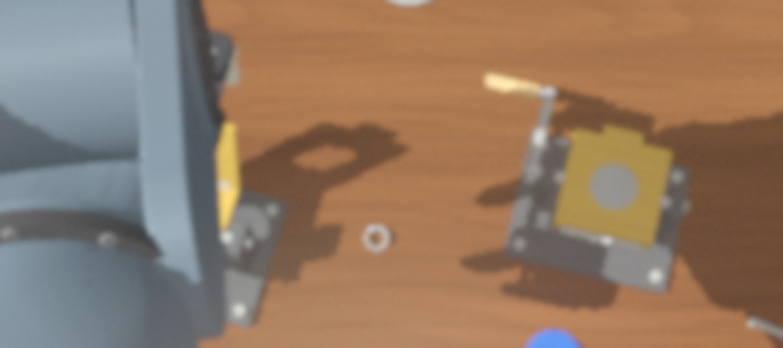

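```bash
python3 - <<'E'
from rig import *;from h import *
for n in("top","scene"):
    d=get_image(n);F=(cloud(d)-C)@RF*1000;hsv=cv2.cvtColor(d["pixels"],cv2.COLOR_RGB2HSV)
    m=(hsv[...,1]>110)&(hsv[...,0]>17)&(hsv[...,0]<32)&(abs(F[...,1])<15)&(F[...,0]>46)&(F[...,0]<58)&(abs(F[...,2])<50)
    print(n,m.sum(),"tab z",np.percentile(F[m][:,2],[10,50,90]).round(1))
show(read_state())
E
```

```text
top 40 tab z [-4.9 -2.5  0.4]
scene 23 tab z [-4.8 -2.3 -1.2]
t 17.7 tcp in frame mm [-154.6  307.   176.9] yaw jaw rel -0.04 F frame [ 0.7  0.3 -0.2] op 0.0514 q [ 0.16  0.19  1.78 -0.    1.17  0.38]
```

```bash
python3 -c "
from rig import *
print(finish_job())"
```

```text
the job is handed in; nothing more can be done
None
```

The loaded frame is shut over the medallion, turned fully over by its crank and released. I handed the job in at about 17.7 s of the 54 s allowed.

**One thing went wrong on the way.** On the first push the fingertip caught the end of the lid's tab and tipped the frame about 12° off its first stop, with the lid still open. I backed off and pushed the lid nearly shut lower down, on its solid side rim. Pressing on its free end then shut it fully and brought the frame back to the first stop. All this was before the turn. With the lid shut, the frame measured within 0.3° of level and its top was 6.9 mm above the axle (7 mm expected). The pressing force peaked at about 30 N.

**Last checks:**
- **Frame:** the underside faces up, level within 0.2° and 10 mm above the axle, as expected.
- **Lid:** the tab face is 2.3–2.5 mm below the axle, against 2 mm expected if fully shut.
- **Medallion:** the plain grey back shows through the window.
- **Robot:** the gripper is open and clear, with no contact force.
- **Empty frame:** the arm never pushed or gripped it. I did not measure it again at the end, because the arm hid most of it from the top camera.

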